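# Fill the two free cells of a covered bottle crate by feel

### The arm

A 7-joint arm with a two-finger parallel gripper is mounted at the origin on the work surface. World frame = base frame: x ahead of the robot, y to its left, z up, the work surface at z = 0. Lengths are in m, angles in rad, forces in N, time in s.
With the tool pointing down it reaches from about 0.425 to 0.925 m from the base axis. Payload 6.8 kg.
Tool frame: the origin (TCP) lies midway between the tips of the shut fingers; the grasp point (between the pads) lies bot.grip_point_offset behind it (bot.grip_point_offset is the distance from the TCP to the grasp point, in m); z points along the fingers, y is the line along which they close (so a half turn about z gives the same grasp; the last joint's range is limited). The gripper opens to 85 mm and grips with 20 to 120 N. Pads are 22 mm wide; open, the fingers measure 114 mm over their backs; the gripper's body (76 mm by 85 mm) begins 54 mm behind the grasp point. The pads swing forward as they close: fully open they stand 13 mm farther back than shut.
Start: joints at [-1.394, 0.477, 0.022, 1.555, -0.011, 1.109, -0.083], TCP at [0.19, 0.648, 0.231] pointing down, gripper open.
Joint ranges: [-2.96, 2.96], [-0.34, 2.1], [-1.41, 1.46], [0.24, 2.44], [-1.37, 4.51], [0.17, 1.92], [-2.96, 2.96]. Speed limits (rad/s): [2.39, 2.39, 3.14, 3.14, 3.14, 3.14, 3.14].

### API

Orientations are given as a unit quaternion [w, x, y, z].
In Python, from station import get_obs, cams, job, bot gives the robot as it stands.
- The arm moves only by the tool arm_command, never from a script. Its argument "rows" is a list that holds one entry, the list of rows, each a list of 5 numbers: the finger opening in mm, from 0 to 85.4, then the shift along the world's x, y, z in units of 60 mm (1.0 is 60 mm), then the turn about the world's z in units of 0.08 rad (1.0 is 0.08 rad). In form: [[[grip, x, y, z, turn], ...]]. A call has exactly 10 rows; each row shifts and turns the commanded pose from where the row before left it; what a row does not reach is not made up. A row lasts 1/8 s, in which the tool goes at most 62.5 mm and 10.7 degrees, less where a joint would pass 70% of its speed; a pose out of reach is approached as far as the arm can. A call with a number of a shift or a turn outside -1 to 1 is refused whole. A call with a gripper value outside its range is refused whole. The fingers move at their own pace and stop on an object; "newtons" is the grip in N (left out, the last holds). Time passes only in rows, so rows that do not move let the fingers close, or fill a call up. It gives the time, the measured TCP pose, the force, the opening and the grip force at its end, in the units of the state.
- get_obs(): the state, without advancing time (a new reading comes with each control period).
- cams.read_camera(name): name is "scene" or "top"; returns the picture (400x640x3 uint8, red, green, blue); there is no depth.
- cams.camera_params(name): a dict with "K" (3x3 intrinsics, pixels), "k1" (the pictures are not rectified: a ray, as slopes to the right and down, at radius r is drawn at 1 + k1 r^2 times it, then the intrinsics apply), "extrinsics" (4x4, takes a point from camera to world coordinates). Camera axes: x right, y down, z forward; pixel columns grow to the right and rows downward; lengths in m; the calibration is good to about 2 mm. A picture is of the moment at which its call begins. camera_params takes no time and is no camera call.
- job.hand_in(): hands the job in; it is judged then, once.
The state is a dict: "t": time; "q": joint angles; "joint_vel": joint speeds; "joint_torque": joint torques, N m; "eef_pos": TCP position; "tool_rot": TCP orientation; "contact_force": force on the tool from outside, world axes, zero at the start; "torque": the same for the moment, N m; "gripper_width": opening from 0.0 (shut) to 1.0 (fully open); "grasp_force": force on a finger pad.
Only numpy, scipy, OpenCV 4.12 (cv2) and the standard library are available. Lean on these libraries where they do the work, as an engineer would, in place of code of your own. Each camera call takes 0.05 s, during which the arm holds its last target. There are 200 camera calls.

### The job

Put the two loose cleaner bottles away, upright, in the two empty cells of the blue covered crate, each one standing on its cell's floor under the closed flaps. The flaps hide which cells are taken: feel for the empty ones by pressing down through the flaps. Lower the bottles in rather than dropping them, and leave the other things on the table where they are.

Things in the scene. Friction and masses are not known exactly. Their poses are not given: they have to be found in the camera images.
- crate: Blue covered crate, fixed. Outside 152 (x) x 224 (y) x 142 mm high; origin: centre of its underside, z up. Six upright cells, each 40 (crate x) x 100 mm (crate y) inside, centred at x = -48, 0, +48 mm, y = -54, +54 mm; walls between them 8 mm thick. Cell floors are 8 mm above the origin. Four cells, different ones each time, hold a hidden bottle like the loose ones; two are empty.
- cover (a point): Centre of the crate's top, 142 mm above the crate's origin, level with wall tops and flaps; axes as the crate's. Each cell mouth is closed by two black dust flaps (each 20 mm long, 100 mm wide, 2 mm thick), hinged on its two long sides (along crate y). They swing down sideways under about 2 N and spring shut. Nothing outside shows which cells are full.
- store (a point): Centre of the crate's floor, 8 mm above its origin; axes as the crate's. In a full cell a thing pushed in stops hard 22 mm below the crate's top, on the stored bottle's cap; an empty one gives way to the floor. A bottle enters only with its 70 mm width along crate y, with about 5 mm spare each side in x, 15 mm in y; on the floor its top is 22 mm below the flaps, which close over it.
- bottle_a: Loose flat green bottle with tall square white cap, upright; 0.16-0.29 kg. Origin: centre of underside, z up. Body 26 (x) x 70 (y) mm to 68 mm high, shoulder 24 x 46 mm to 78 mm, cap 26 x 26 mm from 78 to 112 mm (top). Hold it by the cap's +y and -y faces, above the shoulder: fingers and bottle then fit into a cell together.
- bottle_b: Other loose flat green bottle with tall square white cap, upright; 0.16-0.29 kg. Origin: centre of underside, z up. Body 26 (x) x 70 (y) mm to 68 mm high, shoulder 24 x 46 mm to 78 mm, cap 26 x 26 mm from 78 to 112 mm (top). Hold it by the cap's +y and -y faces, above the shoulder: fingers and bottle then fit into a cell together.
- case: Bystander: black instrument case, 100 (x) x 170 (y) x 50 mm high, on the table; origin: centre of its underside.
- drink: Bystander: green drink bottle, 66 mm across, 190 mm tall; origin: centre of its underside.
- wrench: Bystander: steel wrench, 170 mm long, lying flat on the table along its x; origin near its middle, on its underside.
- coupon: Bystander: welded aluminium test piece, base plate 100 (x) x 70 (y) x 6 mm with an upright fin to 56 mm along its x; origin: centre of its underside.
There are look-alikes about, which are no part of the job. Leave any grey or red look-alike of the bottle_a alone.

How it is judged:
At the end, for the whole second after the job is handed in: Both loose bottles are released, at rest (under 0.02 m/s) and upright (within 0.2 rad) inside cells of the crate, their undersides less than 14 mm above the crate's underside (the cell floor is at 8 mm) (x of bottle_a in the frame of crate between -0.066 and 0.066 m and y of bottle_a in the frame of crate between -0.102 and 0.102 m and z of each of bottle_a, bottle_b in the frame of crate below 0.014 m and angle between each of bottle_a, bottle_b's own z axis and vertical below 0.2 rad and linear speed of each of bottle_a, bottle_b below 0.02 m/s and x of bottle_b in the frame of crate between -0.066 and 0.066 m and y of bottle_b in the frame of crate between -0.102 and 0.102 m); the robot touches nothing.
It fails at once if a bystander (case, drink bottle, wrench or aluminium test piece) is moved by more than 30 mm (distance of any of case, drink, wrench, coupon from where it was at the start of the episode above 0.03 m).
It fails at once if a bottle is dropped into the crate (moves faster than 0.8 m/s inside a cell) instead of being lowered ((x of bottle_a in the frame of crate between -0.066 and 0.066 m and y of bottle_a in the frame of crate between -0.102 and 0.102 m and z of bottle_a in the frame of crate below 0.13 m and linear speed of bottle_a above 0.8 m/s) or (x of bottle_b in the frame of crate between -0.066 and 0.066 m and y of bottle_b in the frame of crate between -0.102 and 0.102 m and z of bottle_b in the frame of crate below 0.13 m and linear speed of bottle_b above 0.8 m/s)).
It also fails if it takes over 72 s, if anything falls off the work surface, if the arm or the gripper's body presses on something with over 40 N, if the wrist force passes 120 N, or if a joint passes its speed limit or range.

## Working session

There is one attempt and no reset: what is moved stays moved. The work goes in short steps, Python scripts to look and compute and a tool call to move; the robot and the scene stay as the last step left them, time stands still between calls to the robot, and variables do not carry over. Pictures are saved under pics/ and viewed, at most 10 in all, crops included, and the job is handed in when it is done.

Besides the shell and the picture viewer there is one more tool, called after ">>>" as name([rows], argument=value, ...), one row to a line, values as JSON. arm_command: Moves the arm, as the interface text tells. Its arguments: {"type":"object","properties":{"rows":{"type":"array"},"newtons":{"type":"number"}},"required":["rows"]}

```bash
mkdir -p pics; cat > h.py <<'E'
import numpy as np, cv2
from station import get_obs, cams, job, bot
def ray(name,u,v):
    p=cams.camera_params(name);K=np.array(p["K"]);T=np.array(p["extrinsics"])
    d=np.array([(u-K[0,2])/K[0,0],(v-K[1,2])/K[1,1]]);s=d.copy()
    for _ in range(20): s=d/(1+p["k1"]*(s@s))
    return T[:3,3],T[:3,:3]@np.array([s[0],s[1],1])
def at(name,u,v,z):
    o,r=ray(name,u,v);return (o+r*(z-o[2])/r[2])[:2]
def proj(name,P):
    p=cams.camera_params(name);K=np.array(p["K"]);T=np.array(p["extrinsics"])
    c=T[:3,:3].T@(np.array(P)-T[:3,3]);s=c[:2]/c[2];s=s*(1+p["k1"]*(s@s))
    return K[0,0]*s[0]+K[0,2],K[1,1]*s[1]+K[1,2]
def snap(name,f,crop=None,sc=1):
    im=cams.read_camera(name)[:,:,::-1]
    if crop: im=im[crop[1]:crop[3],crop[0]:crop[2]]
    cv2.imwrite('pics/'+f,cv2.resize(im,None,fx=sc,fy=sc,interpolation=cv2.INTER_CUBIC))
E
python3 - <<'E'
from h import *
snap('top','t0.png',None,1.25);snap('scene','s0.png',None,1.25)
print(get_obs(),bot.grip_point_offset)
for n in('top','scene'):print(cams.camera_params(n))
E
```

```text
{'t': 0.1, 'q': array([-1.3941045 ,  0.47773363,  0.02235355,  1.55631454, -0.01150239,
        1.10931733, -0.08312299]), 'joint_vel': array([ 0.00051302, -0.00255009,  0.00076486, -0.00196159, -0.00194404,
       -0.00069204, -0.00240324]), 'joint_torque': array([ 4.76664252e-03, -5.97760606e+01,  1.61383163e+00, -2.81951791e+01,
        1.28253055e-02,  4.98559530e-03,  1.68846901e-05]), 'eef_pos': array([0.18951525, 0.64730648, 0.23042836]), 'tool_rot': array([-5.56674437e-05,  1.41921724e-01,  9.89877542e-01, -8.20376716e-04]), 'contact_force': array([-0.36111494,  0.90658374,  0.45642164]), 'torque': array([ 0.00961819,  0.03270569, -0.02008884]), 'grasp_force': 0.0, 'gripper_width': 0.998385031334042} 0.0187
{'K': array([[427.98211351,   0.        , 330.60351951],
       [  0.        , 427.98211351, 204.17279027],
       [  0.        ,   0.        ,   1.        ]]), 'k1': -0.04071610677075607, 'extrinsics': array([[-0.01020659, -0.98762894,  0.15647655,  0.36844556],
       [-0.9999399 ,  0.00945436, -0.00555085,  0.02561155],
       [ 0.00400279, -0.1565238 , -0.98766608,  1.32071685],
       [ 0.        ,  0.        ,  0.        ,  1.        ]])}
{'K': array([[519.91801796,   0.        , 322.3579678 ],
       [  0.        , 519.91801796, 191.94759676],
       [  0.        ,   0.        ,   1.        ]]), 'k1': 0.042115551551597394, 'extrinsics': array([[-0.50034026,  0.64044033, -0.58266269,  1.63785776],
       [ 0.86582043,  0.37305996, -0.33343851,  0.63355368],
       [ 0.00382065, -0.67131397, -0.74116324,  1.44763035],
       [ 0.        ,  0.        ,  0.        ,  1.        ]])}
```

View pics/t0.png

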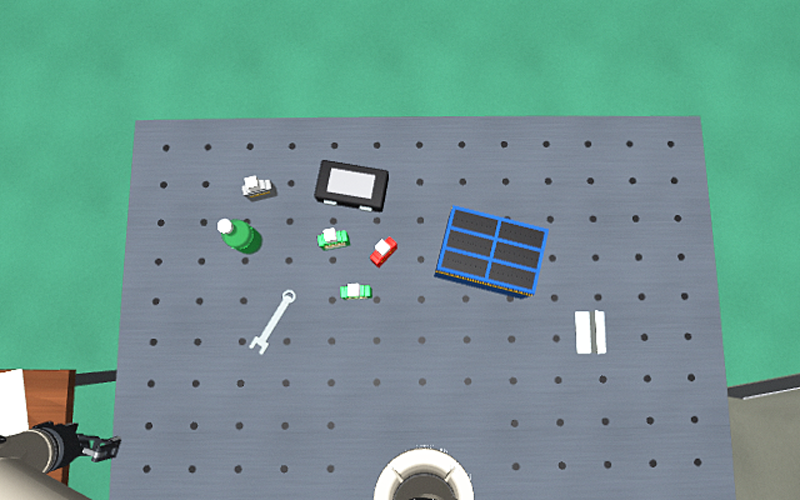

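View pics/s0.png

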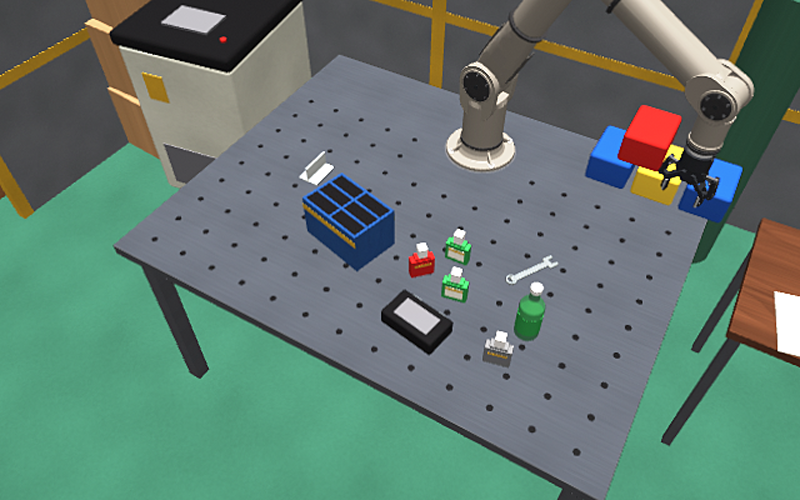

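The two plain green flat bottles with a square white cap are at about (333,238) and (355,291) in the 800-px top view. The look-alikes are the red bottle at (383,250) and the grey one at (258,187), and the tall round green bottle at (238,235) is the drink bottle. Only the first two fit the description. I'll confirm them in a crop and measure by silhouette.

```bash
cat > meas.py <<'E'
from h import *
from scipy.optimize import minimize
def pts(x,y,a,boxes):
    P=[]
    for w,d,z0,z1 in boxes:
        for sx in(-1,1):
            for sy in(-1,1):
                for z in(z0,z1):
                    u,v=sx*w/2,sy*d/2
                    P.append([x+u*np.cos(a)-v*np.sin(a),y+u*np.sin(a)+v*np.cos(a),z])
    return P
BOT=[[(.026,.070,0,.068)],[(.024,.046,.068,.078),(.026,.026,.078,.112)]]
def render(n,x,y,a,groups,sc=4):
    m=np.zeros((400*sc,640*sc),np.uint8)
    for g in groups:
        q=np.array([proj(n,p) for p in pts(x,y,a,g)])*sc
        cv2.fillConvexPoly(m,cv2.convexHull(np.round(q).astype(np.int32)),1)
    return cv2.resize(m.astype(np.float32),(640,400),interpolation=cv2.INTER_AREA)
def seg(n,im,x,y,r=22):
    u,v=proj(n,[x,y,.055]); hsv=cv2.cvtColor(im,cv2.COLOR_RGB2HSV).astype(int)
    g=(hsv[...,0]>45)&(hsv[...,0]<80)&(hsv[...,1]>110)
    w=(im.min(2)>150)&(hsv[...,1]<50)
    lab=(hsv[...,0]>15)&(hsv[...,0]<45)&(hsv[...,1]>60)
    m=(g|w|lab)
    yy,xx=np.mgrid[:400,:640]; m&=(np.hypot(xx-u,yy-v)<r)
    m=cv2.morphologyEx(m.astype(np.uint8),cv2.MORPH_CLOSE,np.ones((3,3)))
    k,l,s,_=cv2.connectedComponentsWithStats(m); return (l==1+np.argmax(s[1:,4])).astype(np.float32)
def fit(ims,x0,y0,a0s=(-.4,0,.4)):
    ms={n:seg(n,ims[n],x0,y0) for n in ims}
    c=lambda p:sum(np.abs(render(n,p[0],p[1],p[2]/10,[BOT[0],BOT[1]])-ms[n]).sum()/ms[n].sum() for n in ims)
    rs=[minimize(c,[x0,y0,a*10],method='Nelder-Mead',options=dict(initial_simplex=[[x0,y0,a*10],[x0+.012,y0,a*10],[x0,y0+.012,a*10],[x0,y0,a*10+3]],maxiter=90)) for a in a0s]
    b=min(rs,key=lambda r:r.fun); return b.x*[1,1,.1],b.fun
E
python3 - <<'E'
from meas import *
ims={n:cams.read_camera(n) for n in('top','scene')}
im=ims['top'][150:250,240:450,::-1]; cv2.imwrite('pics/c1.png',cv2.resize(im,None,fx=3.8,fy=3.8,interpolation=cv2.INTER_CUBIC))
for u,v in((333,238),(355,291)):
    x0,y0=at('top',u/1.25,v/1.25,.07); print('bottle',x0,y0,fit(ims,x0,y0))
# crate: dark cells
h=cv2.cvtColor(ims['top'],cv2.COLOR_RGB2HSV)
m=(h[...,2]<75).astype(np.uint8); m[:, :345]=0;m[:,445:]=0;m[:160]=0;m[242:]=0
k,l,s,c=cv2.connectedComponentsWithStats(m)
C=[(c[i],s[i,4]) for i in range(1,k) if s[i,4]>200]
W=np.array([at('top',u,v,.142) for (u,v),_ in C]);print([a for _,a in C]);print(W)
M=np.array([(x,y) for x in(-.048,0,.048) for y in(-.054,.054)])
def cost(p):
    R=np.array([[np.cos(p[2]),-np.sin(p[2])],[np.sin(p[2]),np.cos(p[2])]]);Q=M@R.T+p[:2]
    return sum(np.min(((Q-w)**2).sum(1)) for w in W)*1e6
for a in(-.25,.25):
    r=minimize(cost,[*W.mean(0),a],method='Nelder-Mead',options=dict(xatol=1e-6,fatol=1e-4,maxiter=2000));print(r.x,r.fun)
for n,u,v in(('drink',238,235),('red',383,250),('case',352,185),('wr',275,322)):print(n,at('top',u/1.25,v/1.25,.05))
E
```

```text
Traceback (most recent call last):
  File "meas.py", line 31, in fit
    rs=[minimize(c,[x0,y0,a*10],method='Nelder-Mead',options=dict(initial_simplex=[[x0,y0,a*10],[x0+.012,y0,a*10],[x0,y0+.012,a*10],[x0,y0,a*10+3]],maxiter=90)) for a in a0s]
        ~~~~~~~~^^^^^^^^^^^^^^^^^^^^^^^^^^^^^^^^^^^^^^^^^^^^^^^^^^^^^^^^^^^^^^^^^^^^^^^^^^^^^^^^^^^^^^^^^^^^^^^^^^^^^^^^^^^^^^^^^^^^^^^^^^^^^^^^^^^^^^^^^^^^^^^^
  File "meas.py", line 30, in <lambda>
    c=lambda p:sum(np.abs(render(n,p[0],p[1],p[2]/10,[BOT[0],BOT[1]])-ms[n]).sum()/ms[n].sum() for n in ims)
               ~~~^^^^^^^^^^^^^^^^^^^^^^^^^^^^^^^^^^^^^^^^^^^^^^^^^^^^^^^^^^^^^^^^^^^^^^^^^^^^^^^^^^^^^^^^^^
  File "meas.py", line 30, in <genexpr>
    c=lambda p:sum(np.abs(render(n,p[0],p[1],p[2]/10,[BOT[0],BOT[1]])-ms[n]).sum()/ms[n].sum() for n in ims)
                          ~~~~~~^^^^^^^^^^^^^^^^^^^^^^^^^^^^^^^^^^^^^
  File "meas.py", line 16, in render
    q=np.array([proj(n,p) for p in pts(x,y,a,g)])*sc
                ~~~~^^^^^
  File "h.py", line 11, in proj
    p=cams.camera_params(name);K=np.array(p["K"]);T=np.array(p["extrinsics"])
ValueError: time passes only in moves, steps and waits
```

View pics/c1.png

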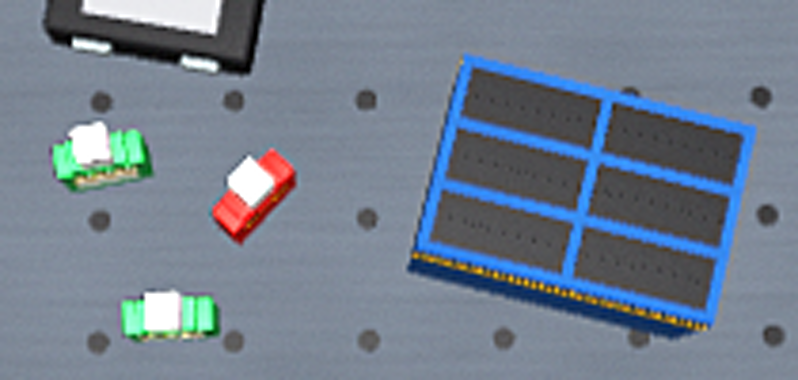

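The crop confirms two green bottles with white caps at crop px (102,158) and (170,315). The red look-alike is at (253,195) and the crate is centred near (583,192). The script failed because it called `camera_params` too often, so I'll cache the result.

```bash
sed -i 's/cams.camera_params(name)/par(name)/; 2a import functools\n@functools.cache\ndef par(n): return cams.camera_params(n)' h.py
cat > run1.py <<'E'
from meas import *
ims={n:cams.read_camera(n) for n in('top','scene')}
for u,v in((333,238),(355,291)):
    x0,y0=at('top',u/1.25,v/1.25,.07); print('bottle',x0,y0,fit(ims,x0,y0))
h=cv2.cvtColor(ims['top'],cv2.COLOR_RGB2HSV)
m=((h[...,2]<90)&(h[...,1]<90)).astype(np.uint8); m[:, :345]=0;m[:,445:]=0;m[:160]=0;m[242:]=0
k,l,s,c=cv2.connectedComponentsWithStats(m,connectivity=4)
C=[(c[i],s[i,4]) for i in range(1,k) if s[i,4]>200]
W=np.array([at('top',u,v,.142) for (u,v),_ in C]);print([a for _,a in C]);print(W)
M=np.array([(x,y) for x in(-.048,0,.048) for y in(-.054,.054)])
def cost(p):
    R=np.array([[np.cos(p[2]),-np.sin(p[2])],[np.sin(p[2]),np.cos(p[2])]]);Q=M@R.T+p[:2]
    return sum(np.min(((Q-w)**2).sum(1)) for w in W)*1e6
for a in(-.25,.25):
    r=minimize(cost,[*W.mean(0),a],method='Nelder-Mead',options=dict(xatol=1e-6,fatol=1e-4,maxiter=2000));print(r.x,r.fun)
    if r.fun<60: p=r.x
R=np.array([[np.cos(p[2]),-np.sin(p[2])],[np.sin(p[2]),np.cos(p[2])]]);print('cells',np.c_[M,M@R.T+p[:2]].round(4))
for n,u,v in(('drink',238,235),('red',383,250),('case',352,185),('wr',275,322)):print(n,at('top',u/1.25,v/1.25,.05))
E
python3 run1.py
```

```text
bottle 0.6099100910635074 0.20916184902118162 (array([0.61165297, 0.21188859, 0.17264943]), np.float64(0.21671554446220398))
bottle 0.48302818179999996 0.15592037312296747 (array([0.48294421, 0.15639356, 0.0351465 ]), np.float64(0.21707800030708313))
[np.int32(424), np.int32(431), np.int32(442), np.int32(440), np.int32(403), np.int32(449)]
[[ 0.62893049 -0.11893084]
 [ 0.60082818 -0.2232481 ]
 [ 0.58259656 -0.10698872]
 [ 0.55473486 -0.21073597]
 [ 0.53675204 -0.09671004]
 [ 0.50820818 -0.1988387 ]]
[ 0.56867502 -0.15924208 -0.25948972] 5.500857117091157
[ 0.56867501 -0.15924207 -0.25948983] 5.500857122379471
cells [[-0.048  -0.054   0.5084 -0.1991]
 [-0.048   0.054   0.5361 -0.0947]
 [ 0.     -0.054   0.5548 -0.2114]
 [ 0.      0.054   0.5825 -0.107 ]
 [ 0.048  -0.054   0.6012 -0.2238]
 [ 0.048   0.054   0.6289 -0.1194]]
drink [0.62351347 0.44330487]
red [0.58318195 0.09120282]
case [0.7459403  0.16724174]
wr [0.41307669 0.34687758]
```

Crate pose found with a 5.5 mm² total residual, and both bottles are located. The tool yaw (-0.284) is already close to the crate yaw (-0.26). Next I'll shut the gripper and head to the nearest cell to probe.

>>> arm_command([
  [[0,0.4,-0.85,0,0.3],[0,0.4,-0.85,0,0],[0,0.4,-0.85,0,0],[0,0.4,-0.85,0,0],[0,0.4,-0.85,0,0],[0,0.4,-0.85,0,0],[0,0.4,-0.85,0,0],[0,0.4,-0.85,0,0],[0,0.4,-0.85,0,0],[0,0.4,-0.85,0,0]],
], newtons=40)

```text
t: 1.55
eef_pos: [0.4303, 0.1362, 0.2317]
tool_rot: [0.0, 0.13, 0.992, 0.0]
contact_force: [1.4, 0.2, -1.2]
gripper_width: -0.001
grasp_force: 0.0
```

>>> arm_command([
  [[0,0.355,-0.774,0,0],[0,0.355,-0.774,0,0],[0,0.355,-0.774,0,0],[0,0.355,-0.774,0,0],[0,0.355,-0.774,0,0],[0,0,0,-0.5,0],[0,0,0,-0.5,0],[0,0,0,-0.15,0],[0,0,0,0,0],[0,0,0,0,0]],
])

```text
t: 2.8
eef_pos: [0.537, -0.0944, 0.1635]
tool_rot: [0.001, 0.13, 0.992, 0.0]
contact_force: [0.0, -0.1, -0.4]
gripper_width: 0.002
grasp_force: 0.0
```

```bash
python3 -c "
from h import *
o=get_obs();print(o['eef_pos'],o['tool_rot'],o['contact_force'])
snap('scene','p1.png',(220,110,350,240),5)
snap('top','p1t.png',(300,140,460,260),5)"
```

```text
[ 0.5369964  -0.09438502  0.16349236] [9.89790014e-04 1.29932665e-01 9.91522314e-01 1.55620358e-04] [ 0.0293442  -0.11147093 -0.42348386]
```

View pics/p1.png

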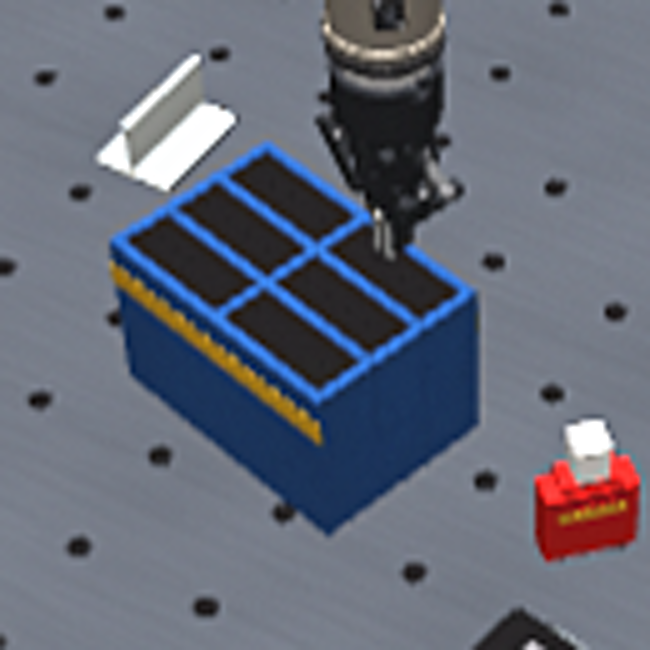

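The shut fingertips are at crop px (388,250), over the near left cell as intended. Now I'll press down to about 27 mm below the top.

>>> arm_command([
  [[0,0,0,-0.2,0],[0,0,0,-0.2,0],[0,0,0,-0.1,0],[0,0,0,-0.1,0],[0,0,0,-0.08,0],[0,0,0,-0.07,0],[0,0,0,-0.06,0],[0,0,0,0,0],[0,0,0,0,0],[0,0,0,0,0]],
])

```text
t: 4.15
eef_pos: [0.5426, -0.0961, 0.1205]
tool_rot: [0.007, 0.131, 0.991, 0.001]
contact_force: [-5.0, -0.0, 47.0]
gripper_width: 0.0
grasp_force: 24.0
```

Full: it stopped hard at z = 0.1205. Next cell (x 0, y +54), pressing less deep.

>>> arm_command([
  [[0,0,0,0.35,0],[0,0,0,0.35,0],[0,0.4,-0.1,0,0],[0,0.375,-0.105,0,0],[0,0,0,-0.15,0],[0,0,0,-0.2,0],[0,0,0,-0.15,0],[0,0,0,-0.1,0],[0,0,0,-0.05,0],[0,0,0,0,0]],
])

```text
t: 5.4
eef_pos: [0.5853, -0.1074, 0.1205]
tool_rot: [0.003, 0.13, 0.991, 0.001]
contact_force: [-4.1, 0.4, 25.2]
gripper_width: 0.001
grasp_force: 12.9
```

Full. Next cell (x +48, y +54).

>>> arm_command([
  [[0,0,0,0.35,0],[0,0,0,0.3,0],[0,0.4,-0.1,0,0],[0,0.375,-0.105,0,0],[0,0,0,-0.15,0],[0,0,0,-0.2,0],[0,0,0,-0.15,0],[0,0,0,-0.1,0],[0,0,0,-0.05,0],[0,0,0,0,0]],
])

```text
t: 6.65
eef_pos: [0.6287, -0.1189, 0.1164]
tool_rot: [-0.0, 0.13, 0.992, 0.0]
contact_force: [-0.5, 1.3, -0.9]
gripper_width: 0.0
grasp_force: 0.7
```

Empty: no force at z = 0.116. Next cell (x +48, y -54).

>>> arm_command([
  [[0,0,0,0.35,0],[0,0,0,0.3,0],[0,-0.23,-0.87,0,0],[0,-0.23,-0.87,0,0],[0,0,0,-0.15,0],[0,0,0,-0.2,0],[0,0,0,-0.15,0],[0,0,0,-0.1,0],[0,0,0,-0.05,0],[0,0,0,0,0]],
])

```text
t: 7.9
eef_pos: [0.605, -0.2226, 0.1204]
tool_rot: [0.003, 0.129, 0.992, 0.001]
contact_force: [-1.5, 3.7, 21.5]
gripper_width: -0.005
grasp_force: 11.2
```

Full. Next (x 0, y -54).

>>> arm_command([
  [[0,0,0,0.35,0],[0,0,0,0.3,0],[0,-0.4,0.1,0,0],[0,-0.375,0.105,0,0],[0,0,0,-0.15,0],[0,0,0,-0.2,0],[0,0,0,-0.15,0],[0,0,0,-0.1,0],[0,0,0,-0.05,0],[0,0,0,0,0]],
])

```text
t: 9.15
eef_pos: [0.5548, -0.2111, 0.1163]
tool_rot: [-0.0, 0.13, 0.992, 0.0]
contact_force: [-0.9, 0.3, -2.2]
gripper_width: -0.004
grasp_force: 0.7
```

Empty. So the empty cells are (+48,+54) at world (0.629,-0.119) and (0,-54) at (0.555,-0.211). Next I'll rise and move over the near bottle (0.483, 0.156, yaw 0.035).

>>> arm_command([
  [[0,0,0,0.75,0],[0,0,0,0.75,0],[0,0,0,0.7,0],[60,-0.171,0.875,0,0.53],[60,-0.171,0.875,0,0.53],[60,-0.171,0.875,0,0.53],[60,-0.171,0.875,0,0.53],[60,-0.171,0.875,0,0.53],[60,-0.171,0.875,0,0.53],[60,-0.171,0.875,0,0.53]],
])

```text
t: 10.4
eef_pos: [0.4829, 0.158, 0.2493]
tool_rot: [0.001, -0.019, 1.0, 0.0]
contact_force: [0.6, -0.0, 1.2]
gripper_width: 0.701
grasp_force: 0.0
```

```bash
python3 -c "
from h import *
o=get_obs();print(o['eef_pos'],o['tool_rot'],o['gripper_width'])
snap('scene','p2.png',(310,140,430,260),5)"
```

```text
[0.48286246 0.15799307 0.24927167] [ 5.20752081e-04 -1.85266803e-02  9.99828180e-01  3.19817413e-04] 0.7005269713894139
```

View pics/p2.png

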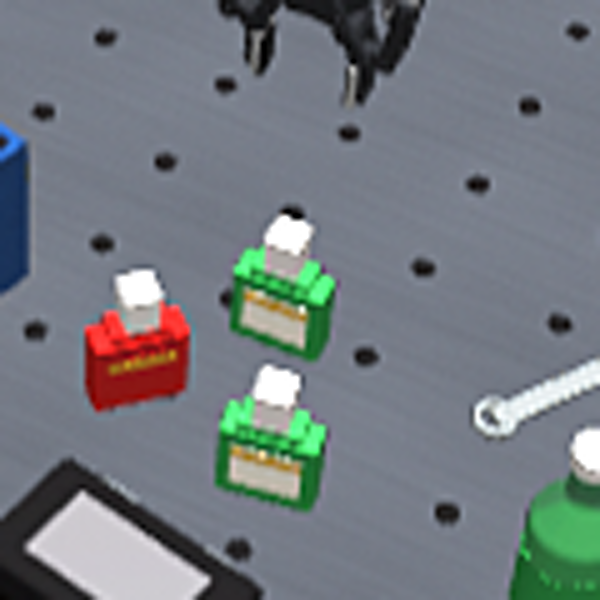

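The fingers (crop 255,50 and 355,80) are centred over the near bottle, whose cap is at (290,235). I'll descend and grip the cap.

>>> arm_command([
  [[60,0,-0.02,-0.7,0],[60,0,0,-0.7,0],[60,0,0,-0.7,0],[60,0,0,-0.45,0],[60,0,0,-0.2,0],[60,0,0,0,0],[10,0,0,0,0],[10,0,0,0,0],[10,0,0,0,0],[10,0,0,0,0]],
], newtons=40)

```text
t: 11.7
eef_pos: [0.4841, 0.1558, 0.0848]
tool_rot: [0.001, -0.018, 1.0, 0.001]
contact_force: [-0.6, -0.3, 6.6]
gripper_width: 0.295
grasp_force: 42.8
```

Gripped: 25 mm opening, 43 N. Next I'll lift and carry it over cell (+48,+54).

>>> arm_command([
  [[10,0,0,0.9,0],[10,0,0,1.0,0],[10,0,0,0.95,0],[10,0.405,-0.765,0,-0.615],[10,0.405,-0.765,0,-0.615],[10,0.405,-0.765,0,-0.615],[10,0.405,-0.765,0,-0.615],[10,0.405,-0.765,0,-0.615],[10,0.405,-0.765,0,-0.615],[10,0,0,0,0]],
])

```text
t: 12.95
eef_pos: [0.6289, -0.1257, 0.2544]
tool_rot: [-0.0, 0.133, 0.991, -0.002]
contact_force: [-0.8, 1.2, -2.8]
gripper_width: 0.296
grasp_force: 41.5
```

```bash
python3 -c "
from meas import *
o=get_obs();print(o['eef_pos'],o['tool_rot'],o['gripper_width'],o['contact_force'])
snap('scene','p3.png',(240,90,360,210),5)
print(np.array(proj('scene',[*o['eef_pos'][:2],o['eef_pos'][2]-.0848])))
for p in pts(*o['eef_pos'][:2],-.26,[(.026,.07,o['eef_pos'][2]-.0848,o['eef_pos'][2]-.0168)]): print(((np.array(proj('scene',p))-[240,90])*5).round())
"
```

```text
[ 0.62894142 -0.12571676  0.25435501] [-1.10374032e-05  1.32882776e-01  9.91130271e-01 -1.71845449e-03] 0.2964281706619973 [-0.7568818   1.15100205 -2.84974338]
[276.55694108 171.1768135 ]
[163. 371.]
[156. 300.]
[231. 422.]
[226. 351.]
[135. 390.]
[127. 318.]
[203. 442.]
[197. 370.]
```

View pics/p3.png

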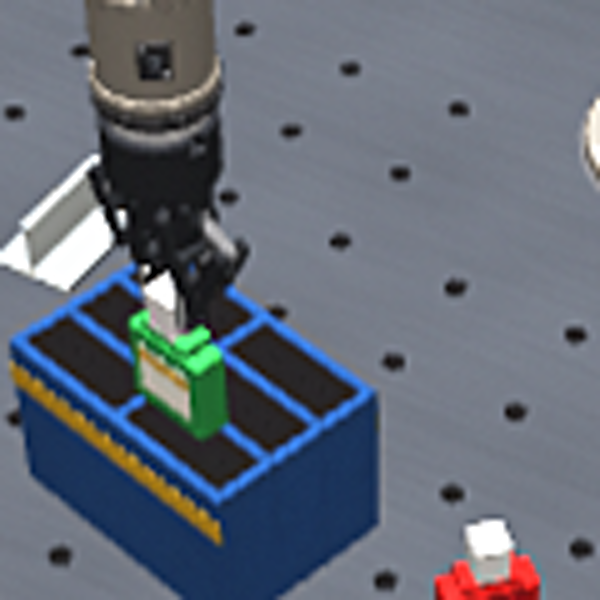

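The bottle hangs upright, with its lower corner at crop (203,438), which matches the prediction (203,442). The y reading is still settling, so I'll hold, lower to just above the flaps and recheck.

>>> arm_command([
  [[10,0,0,0,0],[10,0,0,-0.1,0],[10,0,0,-0.1,0],[10,0,0,-0.05,0],[10,0,0,0,0],[10,0,0,0,0],[10,0,0,0,0],[10,0,0,0,0],[10,0,0,0,0],[10,0,0,0,0]],
])

```text
t: 14.25
eef_pos: [0.629, -0.1202, 0.2397]
tool_rot: [0.0, 0.129, 0.992, 0.0]
contact_force: [-0.1, -0.6, -1.1]
gripper_width: 0.294
grasp_force: 41.5
```

>>> arm_command([
  [[10,0,0,-0.15,0],[10,0,0,-0.2,0],[10,0,0,-0.2,0],[10,0,0,-0.25,0],[10,0,0,-0.3,0],[10,0,0,-0.3,0],[10,0,0,-0.3,0],[10,0,0,-0.3,0],[10,0,0,-0.2,0],[10,0,0,-0.1,0]],
])

```text
t: 15.5
eef_pos: [0.6288, -0.1201, 0.1008]
tool_rot: [-0.0, 0.129, 0.992, -0.0]
contact_force: [-0.2, -0.9, -1.2]
gripper_width: 0.292
grasp_force: 41.6
```

>>> arm_command([
  [[10,0,0,-0.06,0],[10,0,0,-0.04,0],[10,0,0,-0.03,0],[10,0,0,-0.01,0],[10,0,0,0,0],[10,0,0,0,0],[45,0,0,0,0],[45,0,0,0,0],[45,0,0,0,0],[45,0,0,0,0]],
])

```text
t: 16.75
eef_pos: [0.63, -0.1198, 0.0944]
tool_rot: [0.001, 0.129, 0.992, 0.0]
contact_force: [-1.2, 1.7, 5.8]
gripper_width: 0.524
grasp_force: 5.0
```

Released at the floor. I'll rise slowly and check for drag.

>>> arm_command([
  [[45,0,0,0.1,0],[45,0,0,0.1,0],[45,0,0,0.2,0],[45,0,0,0.3,0],[45,0,0,0.4,0],[45,0,0,0.5,0],[45,0,0,0.5,0],[45,0,0,0.3,0],[45,0,0,0.2,0],[45,0,0,0,0]],
])

```text
t: 18.0
eef_pos: [0.6293, -0.1202, 0.2499]
tool_rot: [0.001, 0.129, 0.992, 0.0]
contact_force: [-0.3, 0.5, -0.3]
gripper_width: 0.532
grasp_force: 0.0
```

```bash
python3 -c "
from h import *
o=get_obs();print(o['eef_pos'],o['contact_force'])
snap('scene','p4.png',(220,70,460,250),3.3)"
```

```text
[ 0.62930151 -0.12022213  0.24991323] [-0.34758675  0.45089472 -0.28514152]
```

View pics/p4.png

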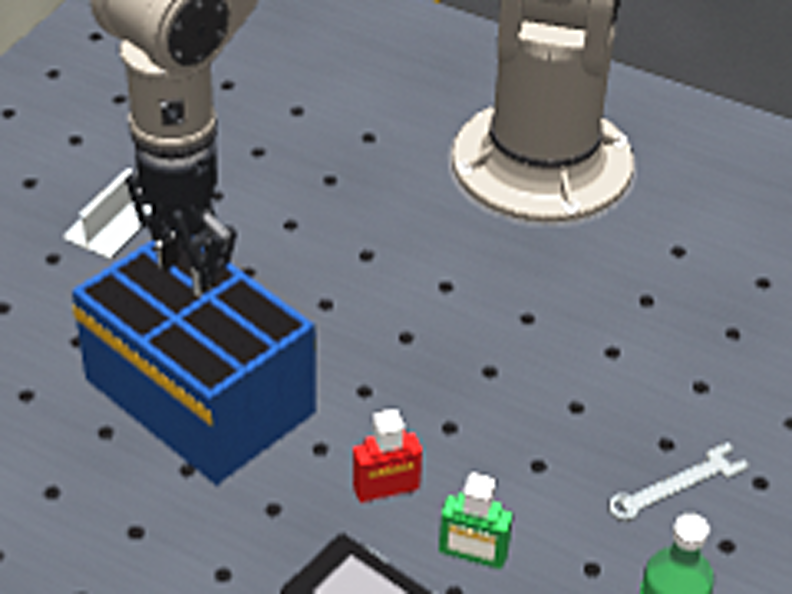

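The flaps are closed over the first bottle and nothing is hanging from the gripper. Next, the second bottle, whose cap is at crop (480,487).

>>> arm_command([
  [[60,-0.042,0.79,0,0.773],[60,-0.042,0.79,0,0.773],[60,-0.042,0.79,0,0.773],[60,-0.042,0.79,0,0.773],[60,-0.042,0.79,0,0.773],[60,-0.042,0.79,0,0.773],[60,-0.042,0.79,0,0.773],[60,0,0,-0.6,0],[60,0,0,-0.6,0],[60,0,0,0,0]],
])

```text
t: 19.3
eef_pos: [0.6086, 0.2108, 0.1733]
tool_rot: [-0.004, -0.087, 0.996, -0.001]
contact_force: [0.0, -0.7, -0.1]
gripper_width: 0.702
grasp_force: 0.0
```

```bash
python3 -c "
from h import *
o=get_obs();print(o['eef_pos'],o['tool_rot'])
snap('scene','p5.png',(320,150,420,250),6)"
```

```text
[0.6085872  0.21083236 0.17330165] [-0.00388217 -0.08684939  0.99621288 -0.00141919]
```

View pics/p5.png

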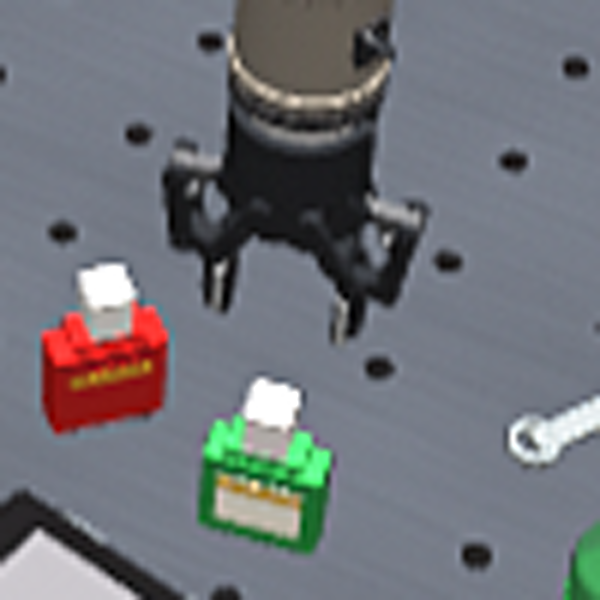

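The gripper is centred over the bottle (cap at crop 272,400), with the fingers on either side and clear of the red bottle. I'll descend and grip.

>>> arm_command([
  [[60,0,0,-0.5,0],[60,0,0,-0.5,0],[60,0,0,-0.3,0],[60,0,0,-0.15,0],[60,0,0,-0.06,0],[60,0,0,0,0],[10,0,0,0,0],[10,0,0,0,0],[10,0,0,0,0],[10,0,0,0,0]],
])

```text
t: 20.6
eef_pos: [0.6119, 0.212, 0.0874]
tool_rot: [0.001, -0.087, 0.996, 0.0]
contact_force: [-1.2, 1.0, 6.2]
gripper_width: 0.296
grasp_force: 40.6
```

Gripped. Lift and carry to cell (0,-54).

>>> arm_command([
  [[10,0,0,0.9,0],[10,0,0,1.0,0],[10,0,0,0.97,0],[10,-0.105,-0.8,0,-0.6],[10,-0.105,-0.8,0,-0.6],[10,-0.105,-0.8,0,-0.6],[10,-0.105,-0.8,0,-0.6],[10,-0.105,-0.8,0,-0.6],[10,-0.105,-0.8,0,-0.6],[10,-0.105,-0.8,0,-0.6]],
])

```text
t: 21.85
eef_pos: [0.5662, -0.1258, 0.2582]
tool_rot: [-0.001, 0.082, 0.997, 0.0]
contact_force: [1.7, -0.1, -2.1]
gripper_width: 0.294
grasp_force: 40.3
```

>>> arm_command([
  [[10,-0.105,-0.73,0,-0.6],[10,-0.105,-0.73,0,-0.63],[10,0,0,0,0],[10,0,0,-0.1,0],[10,0,0,-0.15,0],[10,0,0,0,0],[10,0,0,0,0],[10,0,0,0,0],[10,0,0,0,0],[10,0,0,0,0]],
])

```text
t: 23.1
eef_pos: [0.5547, -0.212, 0.244]
tool_rot: [0.0, 0.13, 0.992, 0.0]
contact_force: [0.2, -0.9, -2.3]
gripper_width: 0.297
grasp_force: 40.3
```

```bash
python3 -c "
from meas import *
o=get_obs();print(o['eef_pos'],o['tool_rot'],o['gripper_width'],o['contact_force'])
snap('scene','p6.png',(220,80,340,200),5)
for p in pts(*o['eef_pos'][:2],-.26,[(.026,.07,o['eef_pos'][2]-.0874,o['eef_pos'][2]-.0194)]): print(((np.array(proj('scene',p))-[220,80])*5).round())
"
```

```text
[ 0.55473922 -0.21202359  0.24404494] [1.13025192e-04 1.30033826e-01 9.91509552e-01 1.23444578e-05] 0.29732031967703976 [ 0.22535027 -0.85960466 -2.34328758]
[222. 329.]
[214. 258.]
[286. 377.]
[280. 306.]
[195. 347.]
[186. 276.]
[259. 395.]
[252. 324.]
```

View pics/p6.png

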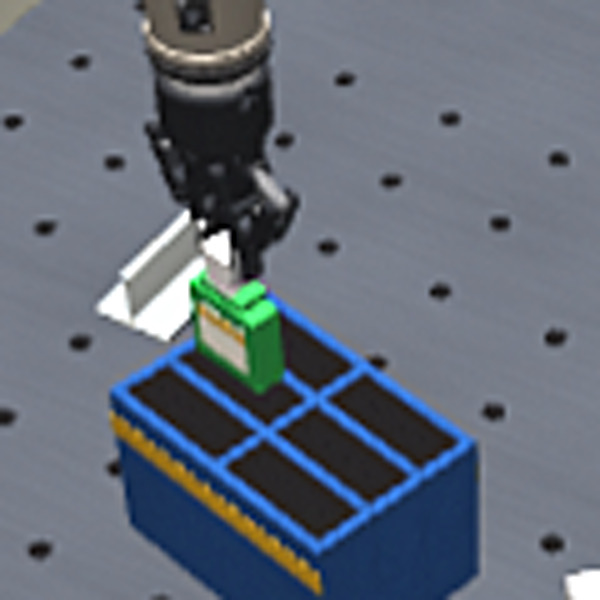

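The bottle hangs upright over cell (0,-54), with its lower corner at crop (262,392) against a predicted (259,395). Lowering.

>>> arm_command([
  [[10,0,0,-0.15,0],[10,0,0,-0.2,0],[10,0,0,-0.2,0],[10,0,0,-0.25,0],[10,0,0,-0.3,0],[10,0,0,-0.3,0],[10,0,0,-0.3,0],[10,0,0,-0.3,0],[10,0,0,-0.2,0],[10,0,0,-0.1,0]],
])

```text
t: 24.4
eef_pos: [0.5545, -0.2119, 0.105]
tool_rot: [-0.0, 0.13, 0.992, 0.0]
contact_force: [0.4, -0.1, -2.6]
gripper_width: 0.298
grasp_force: 40.4
```

>>> arm_command([
  [[10,0,0,-0.06,0],[10,0,0,-0.05,0],[10,0,0,-0.03,0],[10,0,0,-0.02,0],[10,0,0,0,0],[10,0,0,0,0],[45,0,0,0,0],[45,0,0,0,0],[45,0,0,0,0],[45,0,0,0,0]],
])

```text
t: 25.65
eef_pos: [0.5548, -0.2121, 0.0965]
tool_rot: [0.0, 0.13, 0.992, -0.0]
contact_force: [-0.5, -0.2, 0.5]
gripper_width: 0.527
grasp_force: 0.3
```

>>> arm_command([
  [[45,0,0,0.1,0],[45,0,0,0.1,0],[45,0,0,0.2,0],[45,0,0,0.3,0],[45,0,0,0.4,0],[45,0,0,0.5,0],[45,0,0,0.5,0],[45,0,0,0.3,0],[45,0,0,0.2,0],[45,0,0,0,0]],
])

```text
t: 26.9
eef_pos: [0.5549, -0.212, 0.2529]
tool_rot: [0.001, 0.13, 0.992, 0.0]
contact_force: [-0.0, 0.7, -0.5]
gripper_width: 0.524
grasp_force: 0.0
```

```bash
python3 -c "
from h import *
o=get_obs();print(o['eef_pos'],o['contact_force'])
snap('scene','p7.png',(200,70,460,260),3)"
```

```text
[ 0.55494543 -0.2120171   0.2528766 ] [-0.00416731  0.71787149 -0.45270695]
```

View pics/p7.png

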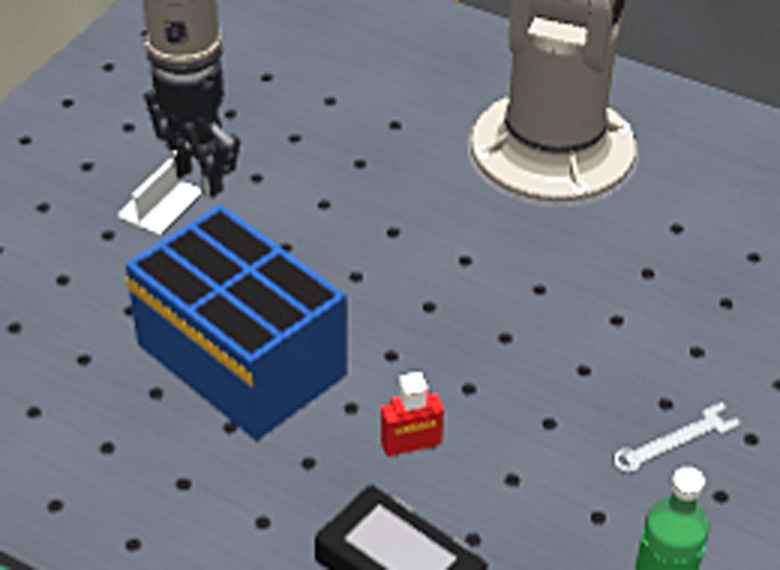

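All flaps are closed (crate top at crop 240,280), the fingers are empty and clear, and the bystanders are in place. Handing in.

```bash
python3 -c "
from station import job
print(job.hand_in())"
```

```text
the job is handed in; nothing more can be done
None
```

Both loose green bottles are lowered, released and standing upright in the two empty cells, (+48,+54) and (0,-54) mm, with the flaps closed over them and the other items left where they were; the job was handed in at about 27 s, and the hand-in gave no verdict.

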